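# Unhook a long camera plate past the sprung keeper

## Robot

A 7-joint arm with a two-finger parallel gripper is mounted at the origin on the work surface. World frame = base frame: x ahead of the robot, y to its left, z up, the work surface at z = 0. Lengths are in m, angles in rad, forces in N, time in s.
With the tool pointing down it reaches from about 0.35 to 0.9 m from the base axis. Payload 19.9 kg.
Tool frame: the origin (TCP) lies on the centre line of the jaws, within the pads' length; the fingertips stand 19 mm ahead of it and the grasp point (between the pads) is the TCP; z points along the fingers, y is the line along which they close (so a half turn about z gives the same grasp; the last joint's range is limited). The gripper opens to 94 mm and grips with 3 to 60 N. Pads are 16 mm wide; open, the fingers measure 119 mm over their backs; the gripper's body (75 mm by 177 mm) begins 78 mm behind the grasp point.
Start: joints at [-1.226, 0.417, -0.01, 1.614, 0.005, 1.111, -0.053], TCP at [0.236, 0.579, 0.224] pointing down, gripper open.
Joint ranges: [-2.81, 2.81], [-0.39, 2.02], [-1.27, 1.25], [0.06, 2.57], [-1.19, 4.33], [0.19, 2], [-2.82, 2.82]. Speed limits (rad/s): [1.89, 1.89, 2.39, 2.39, 3.01, 3.01, 3.01].

## Interface

Orientations are given as a 3x3 rotation matrix whose columns are the frame's x, y, z axes.
In Python, from workcell import env gives the robot as it stands.
- The arm moves only by the tool step_arm, never from a script. Its argument "commands" is one flat list of numbers, 7 for each row, row after row: the opening, from -1 (shut) to 1 (fully open), then the shift along the tool's x, y, z in mm, then the turn, a rotation vector about the tool's x, y, z in rad. A call has 1 to 12 rows; each row is the pose to reach, as a shift and turn from the pose commanded when the call began, along the tool's axes at that moment; what a row does not reach only later rows make up. A row lasts 1/10 s, in which the tool goes at most 50 mm and 8.59 degrees, less where a joint would pass 70% of its speed; a pose out of reach is approached as far as the arm can. A call with a gripper value outside its range is refused whole. The fingers move at their own pace and stop on an object; "squeeze" is the grip in N (left out, the last holds). Time passes only in rows, so rows that repeat a pose let the fingers close. It gives the time, the measured TCP pose, the force, the opening and the grip force at its end, in the units of the state.
- env.get_state(): the state, without advancing time (a new reading comes with each control period).
- env.grab_frame(name): name is "scene" or "top"; returns a dict with "frame" (420x560x3 uint8, red, green, blue), "fx", "fy", "cx", "cy" (pixels), "R" (3x3) and "t" (3): a world point X has camera coordinates R X + t. Camera axes: x right, y down, z forward; pixel columns grow to the right and rows downward; lengths in m; the calibration is good to about 2 mm. A picture is of the moment at which its call begins. There is no depth.
- env.hand_in(): hands the job in; it is judged then, once.
The state is a dict: "time": time; "qpos": joint angles; "joint_vel": joint speeds; "effort": joint torques, N m; "tool_pos": TCP position; "orientation": TCP orientation; "force": force on the tool from outside, world axes, zero at the start; "torque": the same for the moment, N m; "finger_gap": finger opening in m; "grasp_force": force on a finger pad.
Only numpy, scipy, OpenCV 4.12 (cv2) and the standard library are available. Lean on these libraries where they do the work, as an engineer would, in place of code of your own. Each camera call takes 0.05 s, during which the arm holds its last target. There are 200 camera calls.

## Task

The long slotted aluminium plate hangs on the safety hook behind the counter. Press the hook's sprung keeper open with the plate itself, without forcing the keeper or the hook, lift the plate off, and stand it upright, fully home, in the slot of the wooden checkout stand, letting go only once it is down. Leave the other things where they are.

Things in the scene. Friction and masses are not known exactly. Their poses are not given: they have to be found in the camera images.
- plate_center (a point): Centre of the plate: flat bare aluminium, 132 tall, 54 wide, 10 thick, 0.11 to 0.22 kg, hanging upright on the hook. Point 66 above its bottom edge. z points to its top, x is its thickness (along the hook arm, tip to post, while it hangs), y its width. Two openings 26 wide go through it along x: the lower from 14 to 62 above the bottom edge, the upper from 72 to 88.
- plate_tab (a point): Middle of the plate's solid top tab (44 high, up to the top edge), 22 below the plate's top edge and 44 above plate_center. Free on both faces: grip it here from above across the 10 mm thickness. Same axes.
- plate_bar (a point): Centre of the plate's crossbar, 10 high and 10 thick, between the two openings, 67 above the bottom edge. It lies on the hook's arm. Same axes.
- plate_foot (a point): Middle of the plate's bottom edge. Same axes.
- plate: The same plate; origin at the middle of its bottom edge.
- hook: The hook, fixed: base 130 x 100, gray post at its +x side, level steel arm 14 wide that runs from the post to -x through the plate's lower opening, and an upturned tip. Origin on the table under the base's middle; +x from tip to post, z up. A steel latch head with nib and keeper is clamped on the arm.
- hook_seat (a point): Point on the arm's top face (120 above the table) at the tip's inner face; axes as hook. The crossbar lies on the arm on the +x side of it, about 1 from the tip. Nib and tip top out 18 above this point, the keeper 20; arm and latch head reach 21 below. With the crossbar's underside 22 to 27 above the arm, the plate draws off along -x; the head's front is 15 to 35 to the -x side.
- nib_row (a point): The nib: steel finger 12 wide of the latch head; it comes over the tip towards +x, 12.5 to 18 above the arm, through the upper opening, and holds the crossbar down. Its end is 8.5 to 28.5 to the +x side of the tip's inner face, clamped differently each time and told by no pose; lifting too early catches under it. Point: over the tip's inner face, 15 above the arm.
- keeper_row (a point): The keeper: sprung steel flap 11 wide on the latch head, behind the crossbar (+x), leaning to the tip when shut, upright at its firm stop. The plate pushed along +x swings it: 2.5 N at first touch, 4.5 N at the stop, then 10 N or more per mm. Over 12 N on it or the nib, or 25 N on arm or tip, is forcing. At the stop (crossbar moved 9 to 30) the nib is cleared by 2: lift. Point: arm's top, 25 from hook_seat.
- stand: The checkout stand, bare plywood, fixed: a slotted block 50 x 90, 40 high, at its origin, with an open parts tray on its +x side, 25 to 105 from the origin, 22 high (a brass adapter lies in it). Origin on the table under the block's middle.
- stand_slot (a point): Middle of the floor of the slot: 15 wide along x, 60 long along y, 30 deep, open at the top (40 above the table; this point is 10 above it). The plate stands in it with its thickness along x, either face forward.
Mind the look-alikes: they are no part of the job. Of the things like the stand, leave any that is orange; of the rest the smaller one is meant.

How it is judged:
On the way, in this order (a step that is already met when the one before it is completed fails the run):
1. the keeper is pressed open by the plate while the plate still lies on the hook (value of joint keeper above 0.2 rad and contact force between plate and keeper above 0.5 N and z of plate_foot in the frame of hook below 0.064 m), for 0.05 s.
2. the plate is off the hook (horizontal distance between plate_foot and hook_seat above 0.06 m and contact force between plate and hook below 0.1 N and contact force between plate and latch below 0.1 N), for 0.1 s.
3. the plate stands on the floor of the slot, still held (contact force between the fingers and plate above 1 N and horizontal distance between plate_foot and stand_slot below 0.009 m and z of plate_foot in the frame of stand_slot below 0.005 m), for 0.1 s.
At the end, for the whole second after the job is handed in: The plate stands in the stand's slot, foot within 9 mm of the slot's middle and at most 5 mm above its floor, leaning less than 0.25 rad, at rest and released; the keeper is shut again (under 0.05 rad) (horizontal distance between plate_foot and stand_slot below 0.009 m and z of plate_foot in the frame of stand_slot between -0.004 and 0.005 m and angle between plate's own z axis and vertical below 0.25 rad and value of joint keeper below 0.05 rad and linear speed of plate below 0.02 m/s); the robot touches nothing.
It fails at once if the keeper is forced: the plate presses it with more than 12 N (contact force between plate and keeper above 12 N).
It fails at once if the hook is forced: more than 12 N between plate and nib (latch head), or 25 N between plate and arm or tip (contact force between plate and latch above 12 N or contact force between plate and hook above 25 N).
It fails at once if the robot presses the keeper itself (contact force between any of the arm, the fingers and keeper above 0.5 N).
It fails at once if another thing is disturbed: moved more than 20 mm (distance of any of adapter, gear, eyecup, reel, driver, cap, canister from where it was at the start of the episode above 0.02 m).
It also fails if it takes over 72 s, if anything falls off the work surface, if the arm or the gripper's body presses on something with over 40 N, if the wrist force passes 120 N, or if a joint passes its speed limit or range.

## Working session

There is one attempt and no reset: what is moved stays moved. The work goes in short steps, Python scripts to look and compute and a tool call to move; the robot and the scene stay as the last step left them, time stands still between calls to the robot, and variables do not carry over. Pictures are saved under pics/ and viewed, at most 10 in all, crops included, and the job is handed in when it is done.

Besides the shell and the picture viewer there is one more tool, called after ">>>" as name(argument=value, ...) on one line, values as JSON. step_arm: Moves the arm, as the interface text tells. Its arguments: {"type":"object","properties":{"commands":{"type":"array"},"squeeze":{"type":"number"}},"required":["commands"]}

```bash
mkdir -p pics; ls
python3 - <<'E'
from workcell import env
import cv2,numpy as np,pickle
d={}
for n in("scene","top"):
    f=env.grab_frame(n);d[n]=f
    cv2.imwrite(f"pics/{n}0.png",cv2.cvtColor(f["frame"],cv2.COLOR_RGB2BGR))
    print(n,f["fx"],f["fy"],f["cx"],f["cy"],np.round(f["R"],3).tolist(),np.round(f["t"],3).tolist(), (-f["R"].T@f["t"]).round(3))
pickle.dump(d,open("f0.pkl","wb"))
s=env.get_state();print({k:np.round(v,3).tolist() for k,v in s.items()})
E
```

```text
pics
scene 430.37647943931216 430.37647943931216 278.91739619524327 217.37093050002568 [[0.85, 0.527, -0.006], [0.322, -0.528, -0.786], [-0.417, 0.666, -0.619]] [-0.384, -0.094, 1.209] [ 0.861 -0.652  0.672]
top 523.8852416262932 523.8852416262932 278.2102746075048 203.27433843419897 [[0.015, -1.0, 0.009], [-0.998, -0.015, -0.059], [0.059, -0.008, -0.998]] [-0.088, 0.466, 1.328] [ 0.388 -0.07   1.354]
{'time': 0.1, 'qpos': [-1.225, 0.418, -0.01, 1.614, 0.005, 1.111, -0.053], 'joint_vel': [0.001, -0.001, -0.001, -0.001, -0.001, 0.0, -0.001], 'effort': [0.0, -85.257, 0.639, -42.669, -0.049, 0.016, 0.0], 'tool_pos': [0.236, 0.579, 0.224], 'orientation': [[-0.926, 0.377, -0.0], [0.377, 0.926, -0.001], [-0.0, -0.001, -1.0]], 'force': [-0.067, 0.216, -0.16], 'torque': [0.029, 0.034, -0.024], 'grasp_force': 0.0, 'finger_gap': 0.094}
```

View pics/scene0.png

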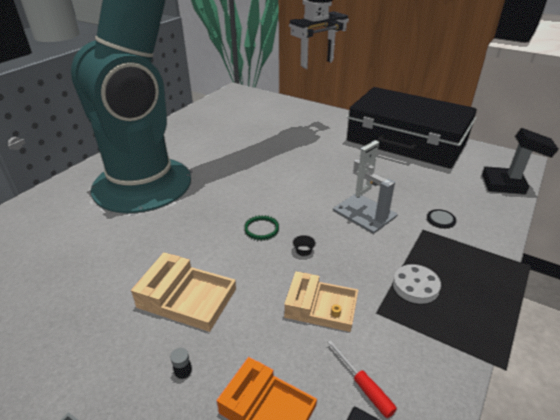

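View pics/top0.png

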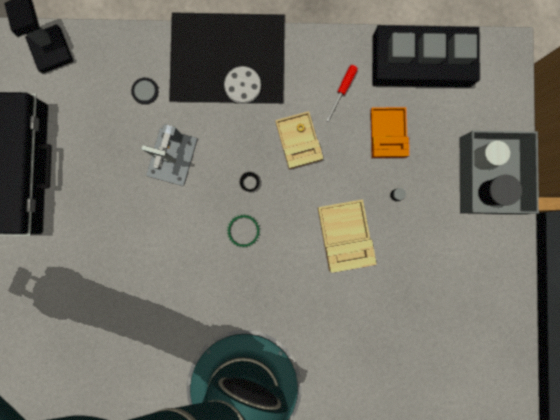

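The smaller plywood stand, with brass in its tray, is at top (300,140) and scene (320,300). The hook with the plate is at top (170,155) and scene (370,190). The orange stand and the larger plywood stand are the look-alikes. I'll zoom in on both.

Run:
```python
import cv2
t=cv2.imread("pics/top0.png");s=cv2.imread("pics/scene0.png")
a=cv2.resize(t[115:195,130:210],(400,400),interpolation=cv2.INTER_CUBIC)
b=cv2.resize(t[100:180,260:340],(400,400),interpolation=cv2.INTER_CUBIC)
cv2.imwrite("pics/c1.png",cv2.hconcat([a,b]))
a=cv2.resize(s[135:235,325:405],(480,600),interpolation=cv2.INTER_CUBIC)
cv2.imwrite("pics/c2.png",cv2.hconcat([a,cv2.resize(s[265:335,280:360],(320,280),interpolation=cv2.INTER_CUBIC).copy() if 0 else cv2.copyMakeBorder(cv2.resize(s[265:335,280:360],(320,280),interpolation=cv2.INTER_CUBIC),0,320,0,0,cv2.BORDER_CONSTANT)]))
```

```text
(no output)
```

View pics/c1.png

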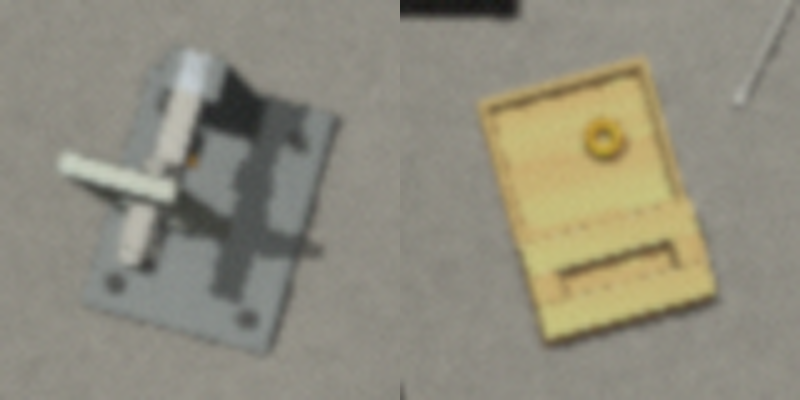

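View pics/c2.png

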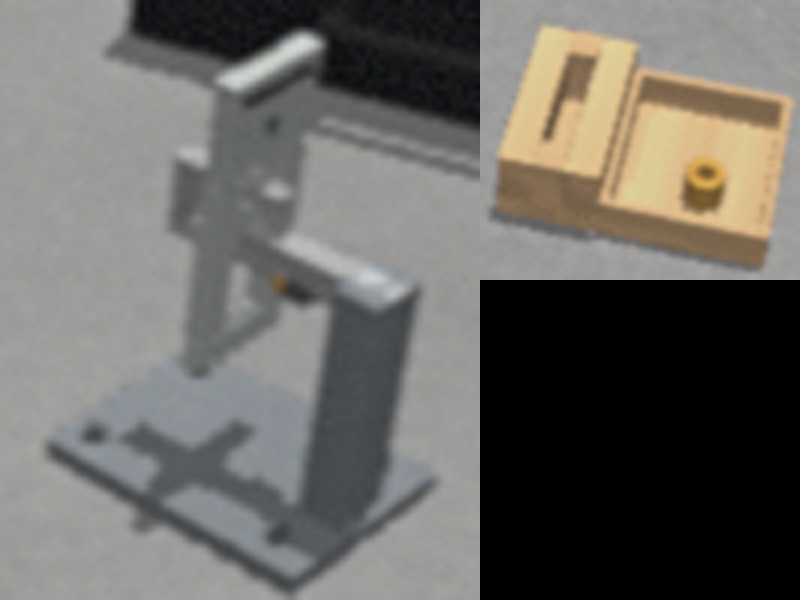

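```bash
cat > h.py <<'E'
import numpy as np,pickle
F=pickle.load(open("f0.pkl","rb"))
def ray(n,u,v,z,F=F):
    f=F[n];d=f["R"].T@np.array([(u-f["cx"])/f["fx"],(v-f["cy"])/f["fy"],1]);c=-f["R"].T@f["t"]
    return c+d*(z-c[2])/d[2]
def proj(n,X,F=F):
    f=F[n];p=f["R"]@np.asarray(X)+f["t"];return np.array([f["cx"]+f["fx"]*p[0]/p[2],f["cy"]+f["fy"]*p[1]/p[2]])
E
python3 - <<'E'
from h import *
import cv2
def show(name,n,pts,z):
    P=np.array([ray(n,u,v,z) for u,v in pts]);m=P[:,:2].mean(0)
    print(name,n,(P[:,:2]*1000).round(0).tolist(),"ctr",(m*1000).round(1))
    for i in range(len(P)):
        e=P[(i+1)%len(P)]-P[i];print("   len %.1f ang %.1f"%(np.linalg.norm(e)*1e3,np.degrees(np.arctan2(e[1],e[0]))))
T=lambda L,ox,oy:[(x/5+ox-.4,y/5+oy-.4) for x,y in L]
show("platetop","top",T([(62,152),(178,180),(173,203),(57,175)],130,115),.190)
show("base","top",T([(340,118),(268,352),(85,305)],130,115),.010)
show("block","top",T([(145,345),(318,298),(295,202),(120,248)],260,100),.040)
show("slot","top",T([(158,272),(272,242),(280,268),(164,299)],260,100),.040)
show("block","scene",[(280+x/4-.4,265+y/4-.4) for x,y in[(65,27),(157,45),(120,178),(18,160)]],.040)
show("slot","scene",[(280+x/4-.4,265+y/4-.4) for x,y in[(90,52),(118,58),(88,150),(60,140)]],.040)
show("platetop","scene",[(325+x/6-.4,135+y/6-.4) for x,y in[(215,85),(303,30),(325,43),(240,98)]],.190)
# masks
for n,z,(x0,x1,y0,y1) in(("top",.04,(260,340,100,180)),):
    im=F[n]["frame"][y0:y1,x0:x1];hsv=cv2.cvtColor(im,cv2.COLOR_RGB2HSV)
    m=((hsv[...,1]>60)&(hsv[...,0]<40)).astype(np.uint8)
    c=max(cv2.findContours(m,0,1)[0],key=cv2.contourArea);r=cv2.minAreaRect(c)
    b=cv2.boxPoints(r)+[x0,y0];show("standall",n,b,.022)
im=F["top"]["frame"][115:195,130:210].astype(int)
m=((im.min(2)>150)).astype(np.uint8)
for c in cv2.findContours(m,0,1)[0]:
    if cv2.contourArea(c)>15: print(cv2.contourArea(c),cv2.minAreaRect(c))
E
```

```text
platetop top [[582.0, 226.0], [571.0, 174.0], [560.0, 176.0], [572.0, 228.0]] ctr [571.3 201.4]
   len 53.4 ang -102.7
   len 10.6 ang 169.4
   len 53.4 ang 77.3
   len 10.6 ang -10.4
base top [[632.0, 129.0], [510.0, 164.0], [533.0, 258.0]] ctr [558.7 183.7]
   len 126.6 ang 164.4
   len 97.3 ang 76.5
   len 162.4 ang -52.4
block top [[553.0, -106.0], [579.0, -193.0], [627.0, -181.0], [603.0, -93.0]] ctr [ 590.5 -143.2]
   len 90.7 ang -73.8
   len 50.2 ang 14.0
   len 91.7 ang 105.8
   len 50.9 ang -164.8
slot top [[591.0, -112.0], [607.0, -170.0], [594.0, -174.0], [577.0, -115.0]] ctr [ 592.  -142.7]
   len 59.7 ang -74.2
   len 13.8 ang -162.4
   len 60.8 ang 106.0
   len 14.1 ang 13.2
block scene [[559.0, -106.0], [605.0, -92.0], [630.0, -177.0], [584.0, -193.0]] ctr [ 594.6 -142.1]
   len 47.9 ang 16.1
   len 88.5 ang -73.5
   len 48.7 ang -161.3
   len 90.8 ang 105.9
slot scene [[579.0, -114.0], [593.0, -111.0], [609.0, -170.0], [595.0, -172.0]] ctr [ 593.8 -141.9]
   len 14.5 ang 14.9
   len 62.1 ang -74.6
   len 14.5 ang -173.6
   len 59.9 ang 105.6
platetop scene [[562.0, 176.0], [574.0, 234.0], [585.0, 228.0], [574.0, 171.0]] ctr [573.5 202.3]
   len 59.3 ang 78.4
   len 12.5 ang -26.2
   len 57.9 ang -101.2
   len 12.7 ang 160.2
standall top [[681.0, -68.0], [709.0, -159.0], [581.0, -197.0], [553.0, -106.0]] ctr [ 631.1 -132.4]
   len 95.3 ang -72.9
   len 133.2 ang -163.6
   len 94.8 ang 106.9
   len 133.0 ang 16.7
34.5 ((26.029417037963867, 46.382354736328125), (4.6081767082214355, 11.399173736572266), 14.03624439239502)
167.0 ((26.49056625366211, 22.283018112182617), (23.076574325561523, 30.49404525756836), 15.945394515991211)
```

```bash
cat >> h.py <<'E'
from scipy.spatial.transform import Rotation as Ro
def target(x,y,z,yaw):  # mm, deg: world direction of tool y, tool down
    a=np.radians(yaw);Y=np.array([np.cos(a),np.sin(a),0]);Z=np.array([0,0,-1.]);return np.array([x,y,z])/1e3,np.c_[np.cross(Y,Z),Y,Z]
def plan(x,y,z,yaw):
    from workcell import env
    s=env.get_state();R=np.array(s["orientation"]);p,G=target(x,y,z,yaw)
    print("shift",((R.T@(p-s["tool_pos"]))*1e3).round(1),"rot",Ro.from_matrix(R.T@G).as_rotvec().round(3),"t",s["time"],"q",np.round(s["qpos"],2),"F",np.round(s["force"],2))
E
python3 -c "
from h import *;plan(572.4,201.8,235,-13.3)"
```

```text
shift [-454.  -221.9  -10.8] rot [-1.000e-03  1.000e-03  1.416e+00] t 0.1 q [-1.23  0.42 -0.01  1.61  0.    1.11 -0.05] F [-0.07  0.22 -0.16]
```

>>> step_arm(commands=[1,-454,-222,-11,0,0,1.416,1,-454,-222,-11,0,0,1.416,1,-454,-222,-11,0,0,1.416,1,-454,-222,-11,0,0,1.416,1,-454,-222,-11,0,0,1.416,1,-454,-222,-11,0,0,1.416,1,-454,-222,-11,0,0,1.416,1,-454,-222,-11,0,0,1.416,1,-454,-222,-11,0,0,1.416,1,-454,-222,-11,0,0,1.416,1,-454,-222,-11,0,0,1.416,1,-454,-222,-11,0,0,1.416])

```text
time: 1.3
tool_pos: [0.573, 0.2005, 0.235]
orientation: [[0.232, 0.973, -0.0], [0.973, -0.232, -0.001], [-0.001, -0.0, -1.0]]
force: [-1.0, 1.2, -0.2]
finger_gap: 0.0943
grasp_force: 0.0
```

```bash
python3 -c "
from h import *;plan(572.4,201.8,235,-13.3)
from workcell import env;print(env.get_state()['tool_pos'])"
```

```text
shift [ 1.1 -0.9  0. ] rot [-0.     0.001 -0.002] t 1.3 q [-0.72  0.4   0.44  1.66 -0.18  1.12 -0.47] F [-1.03  1.19 -0.19]
[0.5730266  0.20049711 0.2350041 ]
```

>>> step_arm(commands=[1,0,-1,30,0,0,0,1,0,-1,50,0,0,0,1,0,-1,65,0,0,0,1,0,-1,65,0,0,0], squeeze=5)

```text
time: 1.7
tool_pos: [0.5701, 0.203, 0.1687]
orientation: [[0.228, 0.974, -0.003], [0.974, -0.228, -0.001], [-0.002, -0.002, -1.0]]
force: [0.1, -0.3, -0.5]
finger_gap: 0.0938
grasp_force: 0.0
```

Run:
```python
from h import *
from workcell import env
import cv2
o=[]
for n,(x0,x1,y0,y1) in(("scene",(315,415,90,240)),("top",(130,230,70,220))):
    f=env.grab_frame(n);o.append(cv2.resize(f["frame"][y0:y1,x0:x1],(400,600),interpolation=cv2.INTER_CUBIC))
cv2.imwrite("pics/g1.png",cv2.cvtColor(cv2.hconcat(o),cv2.COLOR_RGB2BGR))
```

```text
(no output)
```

View pics/g1.png

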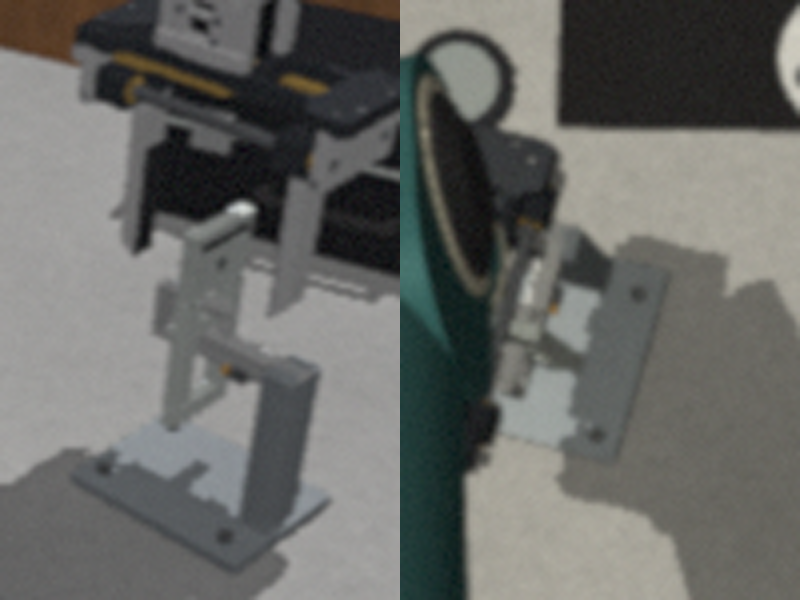

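The fingers straddle the tab: the tips are at crop (135,245) and (285,310), with the plate top at (215,230) between them. I'll close gently.

>>> step_arm(commands=[-1,0,0,0,0,0,0,-1,0,0,0,0,0,0,-1,0,0,0,0,0,0,-1,0,0,0,0,0,0,-1,0,0,0,0,0,0,-1,0,0,0,0,0,0,-1,0,0,0,0,0,0,-1,0,0,0,0,0,0,-1,0,0,0,0,0,0,-1,0,0,0,0,0,0], squeeze=5)

```text
time: 2.8
tool_pos: [0.5715, 0.2022, 0.1704]
orientation: [[0.23, 0.973, -0.0], [0.973, -0.23, -0.0], [-0.0, 0.0, -1.0]]
force: [-0.3, -0.6, 0.3]
finger_gap: 0.0172
grasp_force: 0.0
```

>>> step_arm(commands=[-1,0,0,0,0,0,0,-1,0,0,0,0,0,0,-1,0,0,0,0,0,0,-1,0,0,0,0,0,0])

```text
time: 3.2
tool_pos: [0.5715, 0.2022, 0.1705]
orientation: [[0.23, 0.973, 0.0], [0.973, -0.23, -0.0], [-0.0, 0.0, -1.0]]
force: [0.2, -0.8, 0.4]
finger_gap: 0.0098
grasp_force: 5.0
```

>>> step_arm(commands=[-1,0,0,0,0,0,0,-1,0,0,-0.5,0,0,0,-1,0,0,-1,0,0,0,-1,0,0,-1,0,0,0,-1,0,0,-1,0,0,0], squeeze=30)

```text
time: 3.7
tool_pos: [0.5714, 0.2022, 0.1714]
orientation: [[0.23, 0.973, -0.0], [0.973, -0.23, -0.0], [-0.0, -0.0, -1.0]]
force: [0.4, -0.1, -2.0]
finger_gap: 0.0099
grasp_force: 30.0
```

>>> step_arm(commands=[-1,0,1,0,0,0,0,-1,0,2,0,0,0,0,-1,0,3,0,0,0,0,-1,0,4,0,0,0,0,-1,0,4,0,0,0,0,-1,0,4,0,0,0,0])

```text
time: 4.3
tool_pos: [0.5754, 0.2012, 0.1715]
orientation: [[0.23, 0.973, 0.0], [0.973, -0.23, -0.0], [-0.0, 0.0, -1.0]]
force: [0.1, 1.1, -1.7]
finger_gap: 0.0102
grasp_force: 30.0
```

>>> step_arm(commands=[-1,0,1,0,0,0,0,-1,0,2,0,0,0,0,-1,0,3,0,0,0,0,-1,0,3,0,0,0,0,-1,0,3,0,0,0,0])

```text
time: 4.8
tool_pos: [0.5783, 0.2006, 0.1714]
orientation: [[0.23, 0.973, -0.0], [0.973, -0.23, -0.0], [-0.0, -0.0, -1.0]]
force: [0.2, -0.6, -2.1]
finger_gap: 0.01
grasp_force: 30.0
```

>>> step_arm(commands=[-1,0,1,0,0,0,0,-1,0,2,0,0,0,0,-1,0,2,0,0,0,0,-1,0,2,0,0,0,0])

```text
time: 5.2
tool_pos: [0.5803, 0.2001, 0.1715]
orientation: [[0.23, 0.973, 0.0], [0.973, -0.23, -0.0], [-0.0, 0.0, -1.0]]
force: [-0.2, 0.8, -3.1]
finger_gap: 0.0099
grasp_force: 30.0
```

>>> step_arm(commands=[-1,0,1,0,0,0,0,-1,0,2,0,0,0,0,-1,0,2,0,0,0,0,-1,0,2,0,0,0,0])

```text
time: 5.6
tool_pos: [0.582, 0.1997, 0.1714]
orientation: [[0.23, 0.973, -0.0], [0.973, -0.23, -0.0], [-0.0, -0.0, -1.0]]
force: [-2.1, 0.5, -1.4]
finger_gap: 0.0094
grasp_force: 30.0
```

>>> step_arm(commands=[-1,0,1,0,0,0,0,-1,0,1.5,0,0,0,0,-1,0,1.5,0,0,0,0,-1,0,1.5,0,0,0,0])

```text
time: 6.0
tool_pos: [0.5836, 0.1994, 0.1715]
orientation: [[0.23, 0.973, -0.0], [0.973, -0.23, -0.0], [-0.0, -0.0, -1.0]]
force: [-2.5, 0.7, -1.2]
finger_gap: 0.0099
grasp_force: 30.0
```

>>> step_arm(commands=[-1,0,0.5,0,0,0,0,-1,0,1,0,0,0,0,-1,0,1,0,0,0,0])

```text
time: 6.3
tool_pos: [0.5847, 0.1991, 0.1715]
orientation: [[0.23, 0.973, -0.0], [0.973, -0.23, -0.0], [-0.0, -0.0, -1.0]]
force: [-3.5, 0.6, -0.9]
finger_gap: 0.0094
grasp_force: 30.0
```

>>> step_arm(commands=[-1,0,0.5,0,0,0,0,-1,0,1,0,0,0,0,-1,0,1,0,0,0,0])

```text
time: 6.6
tool_pos: [0.5857, 0.1988, 0.1715]
orientation: [[0.23, 0.973, 0.0], [0.973, -0.23, -0.0], [-0.0, 0.0, -1.0]]
force: [-4.1, 0.6, -0.1]
finger_gap: 0.01
grasp_force: 30.0
```

>>> step_arm(commands=[-1,0,0.4,0,0,0,0,-1,0,0.7,0,0,0,0,-1,0,0.7,0,0,0,0])

```text
time: 6.9
tool_pos: [0.5863, 0.1987, 0.1715]
orientation: [[0.23, 0.973, -0.0], [0.973, -0.23, -0.0], [-0.0, -0.0, -1.0]]
force: [-3.5, 0.9, -0.5]
finger_gap: 0.0095
grasp_force: 30.0
```

>>> step_arm(commands=[-1,0,0.5,0,0,0,0,-1,0,0.5,0,0,0,0,-1,0,0.5,0,0,0,0])

```text
time: 7.2
tool_pos: [0.5868, 0.1986, 0.1715]
orientation: [[0.23, 0.973, -0.0], [0.973, -0.23, -0.0], [-0.0, 0.0, -1.0]]
force: [-3.6, 1.4, -0.8]
finger_gap: 0.0097
grasp_force: 30.0
```

>>> step_arm(commands=[-1,0,0.5,0,0,0,0,-1,0,0.5,0,0,0,0,-1,0,0.5,0,0,0,0])

```text
time: 7.5
tool_pos: [0.5873, 0.1984, 0.1715]
orientation: [[0.23, 0.973, 0.0], [0.973, -0.23, -0.0], [-0.0, 0.0, -1.0]]
force: [-4.7, 0.7, -0.4]
finger_gap: 0.01
grasp_force: 30.0
```

>>> step_arm(commands=[-1,0,0.5,0,0,0,0,-1,0,0.5,0,0,0,0,-1,0,0.5,0,0,0,0])

```text
time: 7.8
tool_pos: [0.5877, 0.1984, 0.1715]
orientation: [[0.23, 0.973, -0.0], [0.973, -0.23, -0.0], [-0.0, 0.0, -1.0]]
force: [-3.8, 1.1, 0.3]
finger_gap: 0.0094
grasp_force: 30.0
```

>>> step_arm(commands=[-1,0,0.5,0,0,0,0,-1,0,0.5,0,0,0,0,-1,0,0.5,0,0,0,0])

```text
time: 8.1
tool_pos: [0.5882, 0.1982, 0.1715]
orientation: [[0.23, 0.973, -0.0], [0.973, -0.23, -0.0], [-0.0, 0.0, -1.0]]
force: [-4.5, 0.3, 0.7]
finger_gap: 0.01
grasp_force: 30.0
```

>>> step_arm(commands=[-1,0,0.5,0,0,0,0,-1,0,0.5,0,0,0,0,-1,0,0.5,0,0,0,0])

```text
time: 8.4
tool_pos: [0.5887, 0.1981, 0.1715]
orientation: [[0.23, 0.973, -0.0], [0.973, -0.23, -0.0], [-0.0, -0.0, -1.0]]
force: [-4.8, 0.2, -0.2]
finger_gap: 0.01
grasp_force: 30.0
```

>>> step_arm(commands=[-1,0,0.5,0,0,0,0,-1,0,0.5,0,0,0,0,-1,0,0.5,0,0,0,0])

```text
time: 8.7
tool_pos: [0.5892, 0.198, 0.1714]
orientation: [[0.23, 0.973, -0.0], [0.973, -0.23, -0.0], [-0.0, -0.0, -1.0]]
force: [-5.2, 1.0, 0.6]
finger_gap: 0.0097
grasp_force: 30.0
```

>>> step_arm(commands=[-1,0,0.3,0,0,0,0,-1,0,0.3,0,0,0,0,-1,0,0.3,0,0,0,0])

```text
time: 9.0
tool_pos: [0.5894, 0.1979, 0.1715]
orientation: [[0.23, 0.973, -0.0], [0.973, -0.23, -0.0], [-0.0, -0.0, -1.0]]
force: [-4.9, 0.2, 1.4]
finger_gap: 0.01
grasp_force: 30.0
```

>>> step_arm(commands=[-1,0,0,0,0,0,0,-1,0,0,0,0,0,0])

```text
time: 9.2
tool_pos: [0.5894, 0.1979, 0.1715]
orientation: [[0.23, 0.973, -0.0], [0.973, -0.23, -0.0], [-0.0, -0.0, -1.0]]
force: [-4.8, 0.1, 1.4]
finger_gap: 0.0096
grasp_force: 30.0
```

>>> step_arm(commands=[-1,0,0.4,0,0,0,0,-1,0,0.4,0,0,0,0,-1,0,0.4,0,0,0,0])

```text
time: 9.5
tool_pos: [0.5895, 0.198, 0.1714]
orientation: [[0.23, 0.973, -0.001], [0.973, -0.23, -0.0], [-0.0, -0.001, -1.0]]
force: [-6.9, 1.3, 1.6]
finger_gap: 0.01
grasp_force: 30.0
```

>>> step_arm(commands=[-1,0,0.4,0,0,0,0,-1,0,0.4,0,0,0,0,-1,0,0.4,0,0,0,0])

```text
time: 9.8
tool_pos: [0.5896, 0.1979, 0.1713]
orientation: [[0.23, 0.973, -0.001], [0.973, -0.23, 0.0], [-0.0, -0.001, -1.0]]
force: [-7.9, 0.9, 2.3]
finger_gap: 0.0101
grasp_force: 30.0
```

>>> step_arm(commands=[-1,0,-0.4,0,0,0,0,-1,0,-0.4,-0.5,0,0,0,-1,0,-0.4,-1,0,0,0,-1,0,-0.4,-1.5,0,0,0,-1,0,-0.4,-1.5,0,0,0])

```text
time: 10.3
tool_pos: [0.5895, 0.1979, 0.1725]
orientation: [[0.23, 0.973, -0.001], [0.973, -0.23, -0.0], [-0.001, -0.001, -1.0]]
force: [-5.0, 1.6, -4.6]
finger_gap: 0.0096
grasp_force: 30.0
```

>>> step_arm(commands=[-1,0,0,-0.5,0,0,0,-1,0,0,-1,0,0,0,-1,0,0,-1,0,0,0])

```text
time: 10.6
tool_pos: [0.5895, 0.1979, 0.1735]
orientation: [[0.23, 0.973, -0.001], [0.973, -0.23, -0.0], [-0.0, -0.001, -1.0]]
force: [-5.8, 1.3, -3.3]
finger_gap: 0.0101
grasp_force: 30.0
```

>>> step_arm(commands=[-1,0,0,-0.5,0,0,0,-1,0,0,-1,0,0,0,-1,0,0,-1.5,0,0,0,-1,0,0,-1.5,0,0,0])

```text
time: 11.0
tool_pos: [0.5895, 0.1979, 0.1751]
orientation: [[0.23, 0.973, -0.001], [0.973, -0.23, -0.0], [-0.001, -0.001, -1.0]]
force: [-4.5, 0.7, -3.8]
finger_gap: 0.0102
grasp_force: 30.0
```

>>> step_arm(commands=[-1,0,0,-1,0,0,0,-1,0,0,-2,0,0,0,-1,0,0,-3,0,0,0,-1,0,0,-3,0,0,0])

```text
time: 11.4
tool_pos: [0.5895, 0.1979, 0.1782]
orientation: [[0.23, 0.973, -0.001], [0.973, -0.23, -0.0], [-0.0, -0.001, -1.0]]
force: [-6.3, 0.3, -3.4]
finger_gap: 0.0099
grasp_force: 30.0
```

>>> step_arm(commands=[-1,0,0,-1.5,0,0,0,-1,0,0,-3,0,0,0,-1,0,0,-4.5,0,0,0,-1,0,0,-6,0,0,0,-1,0,0,-6,0,0,0])

```text
time: 11.9
tool_pos: [0.5895, 0.1979, 0.1843]
orientation: [[0.23, 0.973, -0.001], [0.973, -0.23, -0.0], [-0.0, -0.001, -1.0]]
force: [-6.3, 1.0, -2.6]
finger_gap: 0.0097
grasp_force: 30.0
```

>>> step_arm(commands=[-1,0,0,-1.5,0,0,0,-1,0,0,-3,0,0,0,-1,0,0,-4.5,0,0,0,-1,0,0,-6,0,0,0,-1,0,0,-7.5,0,0,0,-1,0,0,-9,0,0,0,-1,0,0,-10.5,0,0,0,-1,0,0,-10.5,0,0,0,-1,0,0,-10.5,0,0,0])

```text
time: 12.8
tool_pos: [0.59, 0.1978, 0.1951]
orientation: [[0.23, 0.973, 0.0], [0.973, -0.23, -0.0], [0.0, 0.0, -1.0]]
force: [0.2, -0.8, -2.7]
finger_gap: 0.0101
grasp_force: 30.0
```

>>> step_arm(commands=[-1,0,-2,0,0,0,0,-1,0,-4,0,0,0,0,-1,0,-6,0,0,0,0,-1,0,-8,0,0,0,0,-1,0,-10,0,0,0,0,-1,0,-12,0,0,0,0,-1,0,-14,0,0,0,0,-1,0,-14,0,0,0,0])

```text
time: 13.6
tool_pos: [0.576, 0.2012, 0.195]
orientation: [[0.23, 0.973, -0.0], [0.973, -0.23, -0.0], [-0.0, -0.0, -1.0]]
force: [0.2, 0.2, -2.2]
finger_gap: 0.01
grasp_force: 30.0
```

>>> step_arm(commands=[-1,0,-2,0,0,0,0,-1,0,-4,0,0,0,0,-1,0,-6,0,0,0,0,-1,0,-8,0,0,0,0,-1,0,-11,0,0,0,0,-1,0,-14,0,0,0,0,-1,0,-17,0,0,0,0,-1,0,-20,0,0,0,0,-1,0,-20,0,0,0,0])

```text
time: 14.5
tool_pos: [0.5564, 0.2058, 0.195]
orientation: [[0.23, 0.973, -0.0], [0.973, -0.23, 0.0], [-0.0, -0.0, -1.0]]
force: [0.8, 1.3, -2.8]
finger_gap: 0.0094
grasp_force: 30.0
```

>>> step_arm(commands=[-1,0,-3,0,0,0,0,-1,0,-6,0,0,0,0,-1,0,-10,0,0,0,0,-1,0,-15,0,0,0,0,-1,0,-20,0,0,0,0,-1,0,-25,0,0,0,0,-1,0,-30,0,0,0,0,-1,0,-35,0,0,0,0,-1,0,-40,0,0,0,0,-1,0,-40,0,0,0,0])

```text
time: 15.5
tool_pos: [0.5173, 0.2152, 0.195]
orientation: [[0.229, 0.973, -0.0], [0.973, -0.229, 0.0], [0.0, -0.0, -1.0]]
force: [0.3, 0.3, -1.5]
finger_gap: 0.0098
grasp_force: 30.0
```

>>> step_arm(commands=[-1,0,-10,0,0,0,0,-1,0,-20,0,0,0,0,-1,0,-30,0,0,0,0,-1,0,-40,0,0,0,0,-1,0,-50,0,0,0,0,-1,0,-60,0,0,0,0,-1,0,-60,0,0,0,0,-1,0,-60,0,0,0,0])

```text
time: 16.3
tool_pos: [0.4595, 0.2288, 0.1951]
orientation: [[0.23, 0.973, 0.0], [0.973, -0.23, 0.0], [0.0, 0.0, -1.0]]
force: [0.7, 0.5, -1.5]
finger_gap: 0.01
grasp_force: 30.0
```

```bash
python3 -c "
from h import *;plan(593,-142.3,205,15.7)
from workcell import env;print(env.get_state()['tool_pos'])"
```

```text
shift [-330.5  215.1   -9.9] rot [ 0.    -0.    -0.506] t 16.3 q [-0.88  0.26  0.42  1.93 -0.13  0.97 -0.63] F [ 0.69  0.52 -1.53]
[0.45950622 0.22878269 0.19513734]
```

>>> step_arm(commands=[-1,-30,20,-10,0,0,-0.05,-1,-65,43,-10,0,0,-0.1,-1,-100,66,-10,0,0,-0.16,-1,-135,88,-10,0,0,-0.21,-1,-170,111,-10,0,0,-0.26,-1,-205,134,-10,0,0,-0.32,-1,-240,157,-10,0,0,-0.37,-1,-270,176,-10,0,0,-0.42,-1,-300,196,-10,0,0,-0.46,-1,-320,209,-10,0,0,-0.49,-1,-330.5,215,-10,0,0,-0.506,-1,-330.5,215,-10,0,0,-0.506])

```text
time: 17.5
tool_pos: [0.5928, -0.1449, 0.2047]
orientation: [[-0.268, 0.963, -0.0], [0.963, 0.268, -0.001], [-0.001, -0.001, -1.0]]
force: [-0.2, 0.0, -2.5]
finger_gap: 0.0099
grasp_force: 30.0
```

Run:
```python
from h import *
from workcell import env
import cv2
plan(593,-142.3,205,15.7)
o=[]
for n,(x0,x1,y0,y1) in(("scene",(255,375,190,340)),("top",(250,350,70,195))):
    f=env.grab_frame(n);F[n+"1"]=f;o.append(cv2.resize(f["frame"][y0:y1,x0:x1],((x1-x0)*4,600) if n=="scene" else (320,400),interpolation=cv2.INTER_CUBIC))
o[1]=cv2.copyMakeBorder(o[1],0,200,0,0,cv2.BORDER_CONSTANT)
pickle.dump(F,open("f1.pkl","wb"))
cv2.imwrite("pics/s1.png",cv2.cvtColor(cv2.hconcat(o),cv2.COLOR_RGB2BGR))
```

```text
shift [ 2.5  0.9 -0.3] rot [-0.001  0.001 -0.003] t 17.5 q [-0.18  0.44  0.48  1.69 -0.23  1.07  0.65] F [-0.21  0.05 -2.45]
```

View pics/s1.png

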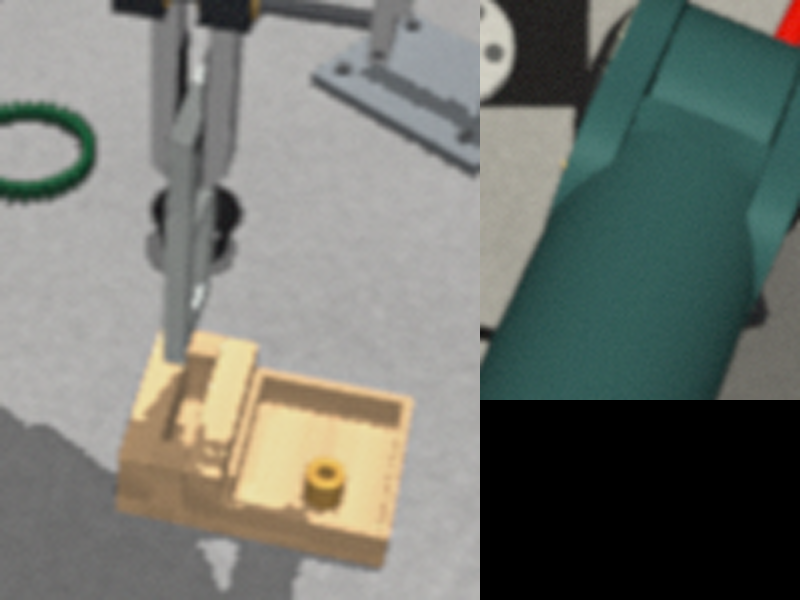

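The plate hangs over the block. The bottom corners of its near end are at crop (165,357) and (187,360), and the slot below is open from (210,350) to (175,435). I'll check the offset numerically.

Run:
```python
from h import *
F1=pickle.load(open("f1.pkl","rb"))
p=np.array([.5928,-.1449])
X=np.array([-.268,.963]);Y=np.array([.963,.268])
for u,v in((165,357),(187,360)):
    w=ray("scene1",255+u/4-.4,190+v/4-.4,.092,F1)[:2]
    print((w*1e3).round(1),"tool x,y:",((w-p)@X*1e3).round(1),((w-p)@Y*1e3).round(1))
for a in(-5,5):
    w=p-X*.027+Y*a/1e3; print(a,(proj("scene1",[*w,.092],F1)-[255,190])*4)
```

```text
[ 593.7 -167.4] tool x,y: -21.9 -5.2
[ 603.2 -163.7] tool x,y: -20.9 5.0
-5 [161.03604567 363.33125332]
5 [182.22394848 367.74961347]
```

>>> step_arm(commands=[-1,0,0,0,0,0,0,-1,0,0,0,0,0,0])

```text
time: 17.8
tool_pos: [0.5928, -0.1414, 0.205]
orientation: [[-0.272, 0.962, 0.0], [0.962, 0.272, 0.0], [0.0, 0.0, -1.0]]
force: [-0.3, 0.4, -2.4]
finger_gap: 0.0096
grasp_force: 30.0
```

Run:
```python
from h import *
from workcell import env
import cv2
f=env.grab_frame("scene");F["scene1"]=f;pickle.dump(F,open("f1.pkl","wb"))
print(env.get_state()["tool_pos"])
cv2.imwrite("pics/s2.png",cv2.cvtColor(cv2.resize(f["frame"][255:330,280:350],(560,600),interpolation=cv2.INTER_CUBIC),cv2.COLOR_RGB2BGR))
```

```text
[ 0.59277474 -0.14159067  0.20508338]
```

View pics/s2.png

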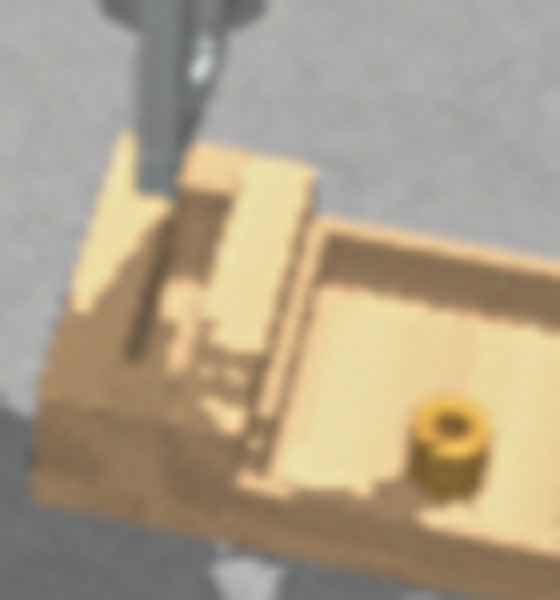

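The near bottom corners are at crop (138,190) and (176,195), and the slot's near-left corner is at (128,358).

Run:
```python
from h import *
F1=pickle.load(open("f1.pkl","rb"))
p=np.array([.5928,-.1415]);X=np.array([-.271,.963]);Y=np.array([.963,.271])
g=lambda u,v,z:ray("scene1",280+u/8-.44,255+v/8-.44,z,F1)[:2]
for u,v,z in((138,190,.092),(176,195,.092),(128,358,.04),(188,190,.04),(235,192,.04)):
    w=g(u,v,z);print((w*1e3).round(1),"tool x,y:",((w-p)@X*1e3).round(1),((w-p)@Y*1e3).round(1))
```

```text
[ 594.5 -165.3] tool x,y: -23.3 -4.8
[ 602.7 -162.1] tool x,y: -22.5 4.0
[ 595.9 -170.5] tool x,y: -28.8 -4.8
[ 581.2 -115.1] tool x,y: 28.6 -4.0
[ 591.6 -109.5] tool x,y: 31.1 7.5
```

>>> step_arm(commands=[-1,-3.5,1.5,0,0,0,0,-1,-3.5,1.5,15,0,0,0,-1,-3.5,1.5,30,0,0,0,-1,-3.5,1.5,42,0,0,0,-1,-3.5,1.5,47,0,0,0,-1,-3.5,1.5,47,0,0,0,-1,-3.5,1.5,47,0,0,0])

```text
time: 18.55
tool_pos: [0.5953, -0.1455, 0.1582]
orientation: [[-0.27, 0.963, 0.0], [0.963, 0.27, -0.0], [-0.0, 0.0, -1.0]]
force: [0.8, 0.6, -1.9]
finger_gap: 0.0096
grasp_force: 30.0
```

>>> step_arm(commands=[-1,0,0,2,0,0,0,-1,0,0,4,0,0,0,-1,0,0,6,0,0,0,-1,0,0,8,0,0,0,-1,0,0,8,0,0,0])

```text
time: 19.05
tool_pos: [0.5954, -0.1451, 0.1503]
orientation: [[-0.271, 0.963, 0.001], [0.963, 0.271, 0.0], [0.0, 0.001, -1.0]]
force: [-0.2, 2.3, -3.6]
finger_gap: 0.0101
grasp_force: 30.0
```

>>> step_arm(commands=[-1,0,0,2,0,0,0,-1,0,0,4,0,0,0,-1,0,0,6,0,0,0,-1,0,0,6,0,0,0])

```text
time: 19.45
tool_pos: [0.5949, -0.1451, 0.1434]
orientation: [[-0.271, 0.963, -0.001], [0.963, 0.271, 0.0], [0.001, -0.001, -1.0]]
force: [-0.8, 4.1, -3.4]
finger_gap: 0.0099
grasp_force: 30.0
```

>>> step_arm(commands=[-1,1,0,0,0,0,0,-1,1,0,0,0,0,0,-1,1,0,0,0,0,0])

```text
time: 19.75
tool_pos: [0.5948, -0.1447, 0.144]
orientation: [[-0.27, 0.963, 0.0], [0.963, 0.27, -0.0], [-0.0, -0.0, -1.0]]
force: [-0.4, 1.0, -2.8]
finger_gap: 0.0097
grasp_force: 30.0
```

>>> step_arm(commands=[-1,0,0,3,0,0,0,-1,0,0,6,0,0,0,-1,0,0,9,0,0,0,-1,0,0,9,0,0,0,-1,0,0,9,0,0,0])

```text
time: 20.25
tool_pos: [0.5948, -0.1447, 0.1349]
orientation: [[-0.27, 0.963, -0.0], [0.963, 0.27, -0.0], [-0.0, -0.0, -1.0]]
force: [-0.6, 0.7, -1.9]
finger_gap: 0.0097
grasp_force: 30.0
```

Going smoothly; about 12.5 mm remain to the floor.

>>> step_arm(commands=[-1,0,0,3,0,0,0,-1,0,0,6,0,0,0,-1,0,0,9,0,0,0,-1,0,0,10,0,0,0,-1,0,0,10,0,0,0])

```text
time: 20.75
tool_pos: [0.5948, -0.1445, 0.1248]
orientation: [[-0.271, 0.963, -0.0], [0.963, 0.271, -0.0], [-0.0, -0.0, -1.0]]
force: [0.0, 0.1, -2.8]
finger_gap: 0.0103
grasp_force: 30.0
```

>>> step_arm(commands=[-1,0,0,1,0,0,0,-1,0,0,1.5,0,0,0,-1,0,0,1.5,0,0,0])

```text
time: 21.05
tool_pos: [0.5949, -0.1444, 0.1235]
orientation: [[-0.271, 0.963, 0.0], [0.963, 0.271, -0.0], [-0.0, 0.0, -1.0]]
force: [-0.7, 0.4, -2.4]
finger_gap: 0.0099
grasp_force: 30.0
```

>>> step_arm(commands=[-1,0,0,0.5,0,0,0,-1,0,0,1,0,0,0,-1,0,0,1,0,0,0])

```text
time: 21.35
tool_pos: [0.5949, -0.1445, 0.1226]
orientation: [[-0.271, 0.963, 0.0], [0.963, 0.271, -0.0], [-0.0, 0.0, -1.0]]
force: [0.7, 0.1, -0.8]
finger_gap: 0.0097
grasp_force: 30.0
```

>>> step_arm(commands=[-1,0,0,0.5,0,0,0,-1,0,0,1,0,0,0,-1,0,0,1,0,0,0])

```text
time: 21.65
tool_pos: [0.5951, -0.1448, 0.1224]
orientation: [[-0.27, 0.963, 0.001], [0.963, 0.27, -0.0], [-0.0, 0.001, -1.0]]
force: [-2.9, 0.1, 12.6]
finger_gap: 0.0096
grasp_force: 30.0
```

The plate is seated on the floor: contact at z = 122.4 mm against 122.5 expected. I'll ease off and release.

>>> step_arm(commands=[-1,0,0,-0.8,0,0,0,-1,0,0,-0.8,0,0,0,-0.6,0,0,-0.8,0,0,0,-0.5,0,0,-0.8,0,0,0,-0.4,0,0,-0.8,0,0,0,0,0,0,-0.8,0,0,0,0.4,0,0,-0.8,0,0,0,0.4,0,0,-0.8,0,0,0,0.4,0,0,-0.8,0,0,0], squeeze=5)

```text
time: 22.55
tool_pos: [0.5949, -0.1444, 0.1223]
orientation: [[-0.271, 0.963, 0.0], [0.963, 0.271, -0.0], [-0.0, -0.0, -1.0]]
force: [-0.6, -0.1, -0.3]
finger_gap: 0.0565
grasp_force: 0.0
```

>>> step_arm(commands=[0.4,0,0,-20,0,0,0,0.4,0,0,-50,0,0,0,0.4,0,0,-90,0,0,0,0.4,0,0,-130,0,0,0,0.4,0,0,-130,0,0,0,0.4,0,0,-130,0,0,0])

```text
time: 23.15
tool_pos: [0.5951, -0.1444, 0.2529]
orientation: [[-0.271, 0.963, 0.002], [0.963, 0.271, -0.0], [-0.0, 0.001, -1.0]]
force: [-0.3, -0.9, -1.0]
finger_gap: 0.0657
grasp_force: 0.0
```

Run:
```python
from workcell import env
import cv2
f=env.grab_frame("scene")
cv2.imwrite("pics/e.png",cv2.cvtColor(cv2.resize(f["frame"][130:340,250:430],(514,600),interpolation=cv2.INTER_CUBIC),cv2.COLOR_RGB2BGR))
```

```text
(no output)
```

View pics/e.png

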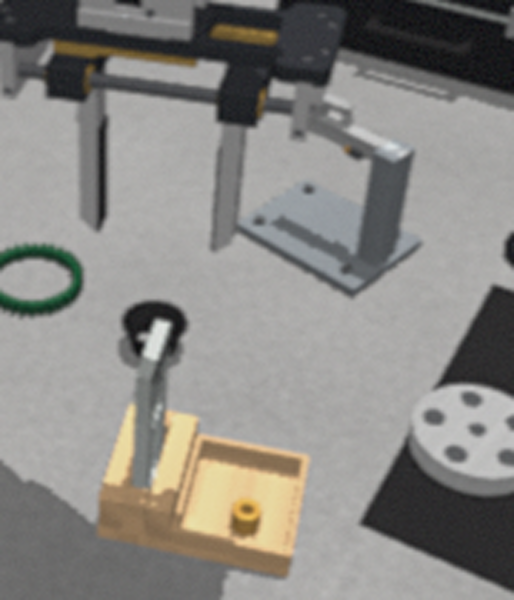

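The plate stands upright in the slot at crop (150,400), the gripper is clear above it, and nothing else has moved. I'll let it settle and hand in.

>>> step_arm(commands=[0.4,0,0,0,0,0,0,0.4,0,0,0,0,0,0,0.4,0,0,0,0,0,0])

```text
time: 23.5
tool_pos: [0.5946, -0.1444, 0.2516]
orientation: [[-0.27, 0.963, -0.001], [0.963, 0.27, -0.0], [0.0, -0.001, -1.0]]
force: [-0.7, -0.6, 0.7]
finger_gap: 0.0657
grasp_force: 0.0
```

```bash
python3 -c "
from workcell import env;print(env.hand_in())"
```

```text
the job is handed in; nothing more can be done
None
```

The plate was lifted off the hook through the keeper and now stands upright and released on the slot floor of the smaller plywood stand; I handed the job in at about 23.5 s, and no verdict came back.

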